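# Clamp the matching vial and set the running clearance

### The arm

A 7-joint arm with a two-finger parallel gripper is mounted at the origin on a cart in front of the work surface, level with it; the furniture and walls round the work are solid. World frame = base frame: x ahead of the robot, y to its left, z up, the work surface at z = 0. Lengths are in mm, angles in rad, forces in N, time in s.
With the tool pointing down it reaches from about 400 to 875 mm from the base axis. Payload 19.3 kg.
Tool frame: the origin (TCP) lies at the very end of the fingers, on their centre line; the grasp point (between the pads) lies 19 mm behind it (grip_point_offset is the z of the grasp point in the tool frame, in mm); z points along the fingers, y is the line along which they close (so a half turn about z gives the same grasp; the last joint's range is limited). The gripper opens to 85 mm and grips with 20 to 120 N. Pads are 22 mm wide; open, the fingers measure 114 mm over their backs; the gripper's body (76 mm by 85 mm) begins 54 mm behind the grasp point. The pads swing forward as they close: fully open they stand 13 mm farther back than shut.
Start: joints at [1.252, 0.521, -0.036, 1.599, 0.021, 1.021, -0.113], TCP at [153.873, -605.754, 231.291] pointing down, gripper open.
Joint ranges: [-2.91, 2.91], [-0.3, 2.13], [-1.5, 1.42], [0.17, 2.43], [-1.26, 4.41], [0.16, 1.93], [-2.52, 2.52]. Speed limits (rad/s): [1.89, 1.89, 2.39, 2.39, 3.01, 3.01, 3.01].

### API

Orientations are given as a 3x3 rotation matrix whose columns are the frame's x, y, z axes.
In Python, from workcell import movep, movel, goto_joints, open_gripper, clamp, wait, inverse_kinematics, read_state, camera, PlanningError, finish_job, grip_point_offset gives the robot as it stands. Calls block until the motion is done:
- movep(position, orientation): joint-space move of the TCP to a pose.
- movel(position, frame=None, max_speed=150, guard=None): straight line of the TCP; frame=None keeps the orientation; max_speed is the mean speed in mm/s. With guard (N) it stops when the force on the tool has changed by that much, and returns True; else False.
- goto_joints(angles): joint-space move.
- open_gripper() and clamp(): open the fingers fully, or close them until they stop; the grip force is fixed at half the most.
- wait(seconds).
- inverse_kinematics(position, orientation): joint angles nearest the present ones, or None.
- read_state(): the state.
- camera(name): name is "scene" or "side" or "wrist"; returns a dict with "image" (384x512x3 uint8, blue, green, red), "range_z" (384x512 float32, mm along the optical axis (not along the pixel's ray), 0 where there is no reading), "fx", "fy", "cx", "cy" (pixels), "cam_to_world" (4x4, takes a point from camera to world coordinates). Camera axes: x right, y up, looking along -z (the intrinsics and any distortion apply to the point x, -y, -z); pixel columns grow to the right and rows downward; lengths in mm; the calibration is good to about 2 mm. A picture is of the moment at which its call begins.
A pose or a line that the arm cannot do raises PlanningError and nothing moves.
- finish_job(): hands the job in; it is judged then, once.
The state is a dict: "time": time; "qpos": joint angles; "qvel": joint speeds; "joint_efforts": joint torques, N m; "eef_pos": TCP position; "tool_rot": TCP orientation; "ft_force": force on the tool from outside, world axes, zero at the start; "torque": the same for the moment, N m; "finger_gap": finger opening in mm; "gripper_force": force on a finger pad.
Only numpy, scipy, OpenCV 4.12 (cv2) and the standard library are available. Lean on these libraries where they do the work, as an engineer would, in place of code of your own. Each camera call takes 0.05 s, during which the arm holds its last target. There are 200 camera calls.

### The job

Take the red-capped vial from the row of three at the front of the bench (not the one at the back beside the wash bottle) and stand it upright on the floor of the pocket of the vial clamp whose thumbscrew has the same colour, then turn that thumbscrew clockwise until it comes hard against its stop (seated). Then back it off a quarter turn, so that the vial is kept in but can still turn, and finish while still gripping the thumbscrew and holding it there. Leave the other two vials and the other thumbscrew alone.

Things in the scene. Friction and masses are not known exactly. Their poses are not given: they have to be found in the camera images.
- red_vial: loose white vial with a red cap, one of three at the front of the bench, nearer the robot than the clamps (the vials at the back beside the wash bottle are furniture), 22 mm diameter, 45 mm tall, cap the top 12 mm; starts upright on the bench; origin at the centre of its underside, z up along it
- black_vial: loose white vial with a black cap, 22 mm diameter, 45 mm tall, origin at the centre of its underside; to be left alone
- white_vial: loose cream vial with a white cap, 18 mm diameter, 38 mm tall, origin at the centre of its underside; to be left alone
- red_clamp: vial clamp with the red thumbscrew, fixed to the bench: aluminium base 56 x 143 x 20 mm, long in its own y; origin at the centre of its underside (base from y = -70 to +73 mm). Pocket for the vial at y = +45 mm, thumbscrew at y = -40 mm on a grey housing (44 x 50 mm, top at z = 44 mm). Turning the screw slides a steel jaw along +y towards the vial
- black_clamp: the same clamp with a black thumbscrew, fixed to the bench, same frame; the other clamp, to be left alone
- red_seat (a point): floor centre of the red clamp's pocket (26 mm diameter, 10 mm deep, chamfered), 10 mm above the bench; axes as the clamp's. Back post at its +y side, 13.5 mm off, z to 40 mm; jaw at its -y side, z to 38 mm, face 20 mm off at screw value 0, 11.5 mm off when seated. Both 18 mm wide in x: grip the vial at its x sides, fingertips above the base top (z = 20 mm)
- red_knob: the red round thumbscrew head: 30 mm diameter, from 56 to 80 mm above the bench, on an upright stem; origin on its axis at bench height; turns with the screw, does not rise or sink. A white pointer line on its top runs from the axis along its own -x
- red_grip (a point): on the axis of the red thumbscrew at the height to grip it, 70 mm above the bench
- red_screw (a joint): angle of the red thumbscrew, rad, growing clockwise seen from above: 0 open; starts at 1.9 to 2.6; 4.71 seated on a hard stop, the white pointer then straight away from the pocket (clamp -y); a quarter turn back is 3.14 (pointer along clamp +x). Stays where it is left (friction 0.04 N m); turned past the stop, the fingers just slip on the head
- black_pointer (a point): outer end of the white pointer line on the black thumbscrew, 13 mm off its axis, 80 mm above the bench; to be left alone

How it is judged:
By the outcome, as a careful person would: the job done as asked, in the order asked, and still so for the second after the job is handed in, while the arm keeps its last pose, push and grip.
It also fails if it takes over 64 s, if anything falls off the work surface, if the arm or the gripper's body presses on something with over 40 N, if the wrist force passes 120 N, or if a joint passes its speed limit or range.

## Working session

There is one attempt and no reset: what is moved stays moved. The work goes in short steps, each a Python script; the robot and the scene stay as the last script left them, time stands still between calls to the robot, and variables do not carry over. Pictures are saved under pics/ and viewed, at most 10 in all, crops included, and the job is handed in when it is done.

```bash
mkdir -p pics; python3 - <<'E'
from workcell import *
import cv2,numpy as np,pickle
d={n:camera(n) for n in("scene","side","wrist")}
pickle.dump(d,open("d0.pkl","wb"))
for n,c in d.items(): print(n,c["fx"],c["cx"],c["cy"],c["cam_to_world"].round(3).tolist(),(c["range_z"]>0).mean(),[k for k in c])
cv2.imwrite("pics/a.png",cv2.resize(np.hstack([d["scene"]["image"],d["side"]["image"]]),(800,300),interpolation=cv2.INTER_AREA))
cv2.imwrite("pics/s.png",cv2.resize(d["scene"]["image"],(800,600)))
cv2.imwrite("pics/w.png",cv2.resize(d["side"]["image"],(800,600)))
print(read_state(),grip_point_offset)
E
```

```text
scene 473.571875663019 258.67499475230625 189.3414277375044 [[-0.835, 0.359, -0.416, 38.711], [-0.549, -0.566, 0.614, 766.722], [-0.015, 0.742, 0.671, 767.816], [0.0, 0.0, 0.0, 1.0]] 0.9959157307942709 ['image', 'range_z', 'fx', 'fy', 'cx', 'cy', 'cam_to_world']
side 405.01536416339155 250.97367117944196 195.58382334124005 [[0.868, 0.315, -0.383, 174.444], [-0.496, 0.534, -0.685, -442.948], [-0.012, 0.785, 0.62, 623.047], [0.0, 0.0, 0.0, 1.0]] 0.9958699544270834 ['image', 'range_z', 'fx', 'fy', 'cx', 'cy', 'cam_to_world']
wrist 329.2276689043849 257.54758208773654 192.9142155223788 [[0.248, 0.931, 0.267, 222.623], [-0.969, 0.238, 0.069, -588.147], [0.0, -0.276, 0.961, 372.531], [0.0, 0.0, 0.0, 1.0]] 0.99591064453125 ['image', 'range_z', 'fx', 'fy', 'cx', 'cy', 'cam_to_world']
{'time': 0.15, 'qpos': array([ 1.25179766,  0.52186748, -0.03629872,  1.59981161,  0.02122423,
        1.02109442, -0.1127821 ]), 'qvel': array([-0.00016298, -0.00103019, -0.00096775, -0.00220493, -0.00091265,
       -0.00050265,  0.00018599]), 'joint_efforts': array([ 2.47712414e-03, -9.27390361e+01,  1.98093876e+00, -3.70053649e+01,
        1.80703512e-02,  6.35600241e-03,  3.07257017e-05]), 'eef_pos': array([ 153.79781787, -605.5573129 ,  230.88770953]), 'tool_rot': array([[ 9.69210853e-01,  2.46232094e-01, -2.78063193e-04],
       [ 2.46232236e-01, -9.69210571e-01,  7.45513688e-04],
       [-8.59323894e-05, -7.91028080e-04, -9.99999683e-01]]), 'ft_force': array([ 0.19804388, -1.28066387, -0.39157852]), 'torque': array([-0.00281739, -0.00504656, -0.01638853]), 'gripper_force': 0.0, 'finger_gap': 85.1584560831937} -18.700000000000003
```

View pics/s.png

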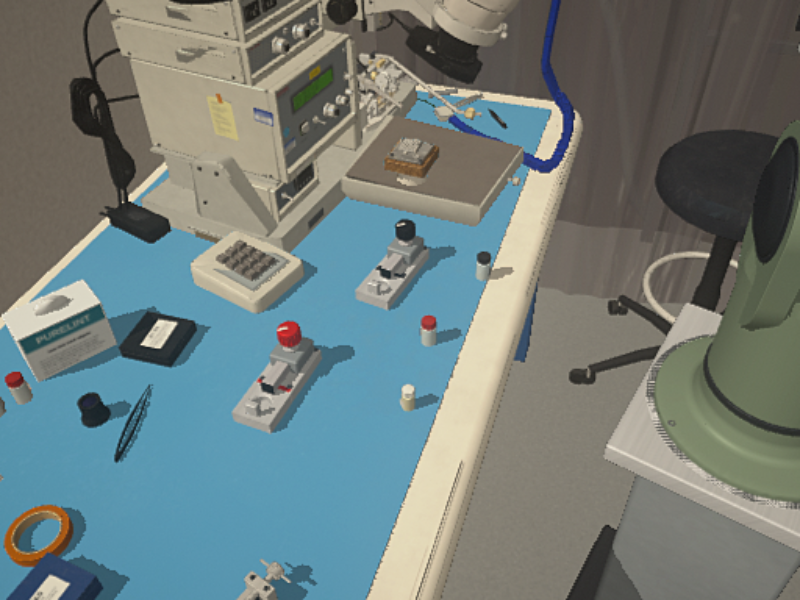

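View pics/w.png

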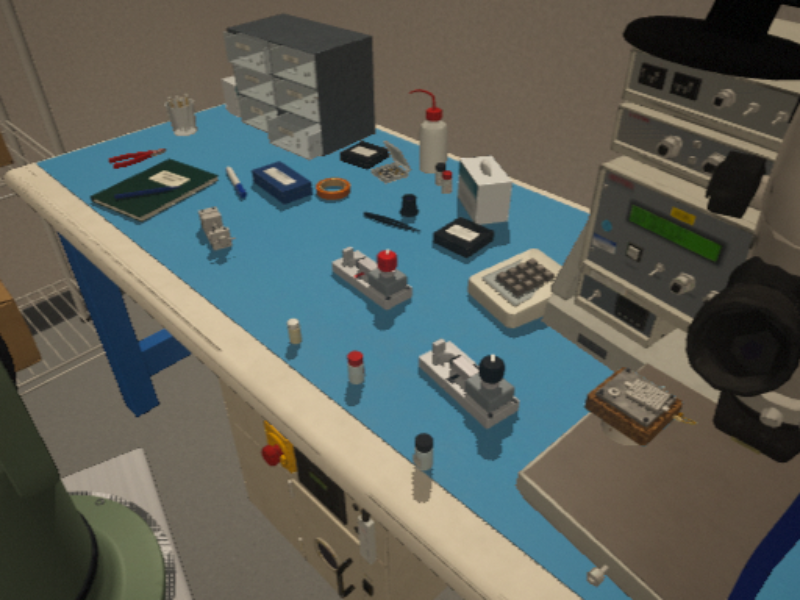

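The scene view (800×600) shows the red vial at (429,328), the red knob at (289,333) and the red clamp's pocket end at (262,408). In the side view they are at (355,362), (387,262) and (345,262). Next I'll take positions from the depth cloud.

```bash
cat > h.py <<'E'
import cv2,numpy as np
def cloud(c):
    v,u=np.mgrid[:384,:512]; z=c["range_z"]
    p=np.stack([(u-c["cx"])*z/c["fx"],-(v-c["cy"])*z/c["fy"],-z],-1)
    T=c["cam_to_world"]; return p@T[:3,:3].T+T[:3,3]
def ray(c,uv,h):
    T=c["cam_to_world"]; d=T[:3,:3]@np.array([(uv[0]-c["cx"])/c["fx"],-(uv[1]-c["cy"])/c["fy"],-1])
    return (T[:3,3]+d*(h-T[2,3])/d[2])[:2]
def red(c):
    h=cv2.cvtColor(c["image"],cv2.COLOR_BGR2HSV)
    return (((h[...,0]<8)|(h[...,0]>172))&(h[...,1]>140)&(h[...,2]>60)).astype(np.uint8)
def circ(p):  # centre of the bounding circle
    (x,y),r=cv2.minEnclosingCircle(p[:,:2].astype(np.float32)); return np.round([x,y,r],1)
E
python3 - <<'E'
import pickle; from h import *
d=pickle.load(open("d0.pkl","rb"))
for n in("scene","side"):
    c=d[n]; P=cloud(c); k,lab,st,ce=cv2.connectedComponentsWithStats(red(c))
    for i in range(1,k):
        if st[i,4]<25: continue
        p=P[lab==i]; print(n,ce[i].round(),st[i,4],"med",np.median(p,0).round(1),"zmax",p[:,2].max().round(1),end=" ")
        t=p[p[:,2]>np.percentile(p[:,2],95)-5]; print("topcirc",circ(t),t[:,:2].mean(0).round(1))
        if n=="scene" or True:
            m=np.median(p,0)
            if m[2]>60 and m[2]<90:
                q=P.reshape(-1,3); im=c["image"].reshape(-1,3).astype(int); hs=cv2.cvtColor(c["image"],cv2.COLOR_BGR2HSV).reshape(-1,3)
                s=(np.hypot(*(q[:,:2]-m[:2]).T)<150)&(q[:,2]>16)&(q[:,2]<24)&(hs[:,1]<90)
                print("  base rect",cv2.minAreaRect(q[s,:2].astype(np.float32)),s.sum())
E
```

```text
scene [274. 206.] 61 med [431.2 129.5  43.3] zmax 47.1 topcirc [431.  127.2  11.3] [431.5 128.2]
scene [185. 214.] 185 med [555.8 276.2  75.9] zmax 767.8 topcirc [305.8 516.  366.3] [554.7 277.5]
  base rect ((584.1810913085938, 274.95916748046875), (110.52510070800781, 248.5989532470703), 36.82833480834961) 720
scene [  9. 242.] 89 med [832.2 512.8  43. ] zmax 46.4 topcirc [835.  512.5  10.7] [834.2 512.3]
side [276.  69.] 108 med [867.7 616.9 131.4] zmax 171.1 topcirc [856.8 643.6  22.5] [855.3 642.6]
side [ 83. 101.] 154 med [310.  992.3  10.8] zmax 623.0 topcirc [228.5 290.5 735.5] [311.9 980.3]
side [286. 111.] 30 med [836.4 508.2  45.8] zmax 48.8 topcirc [834.4 512.   10.9] [835.8 510.7]
side [247. 167.] 133 med [560.3 262.8  75.8] zmax 83.9 topcirc [563.6 270.3  14.4] [562.  267.7]
  base rect ((585.2022094726562, 266.40557861328125), (102.82994842529297, 259.5356750488281), 32.29079055786133) 380
side [227. 229.] 70 med [432.4 123.1  45.1] zmax 47.6 topcirc [433.5 127.   10.4] [433.3 125.7]
side [174. 291.] 128 med [ 342.6  330.  -321.8] zmax -305.3 topcirc [346.3 334.   19. ] [341.9 335.3]
```

```bash
python3 - <<'E'
import pickle; from h import *
d=pickle.load(open("d0.pkl","rb"))
q=np.vstack([cloud(d[n])[d[n]["range_z"]>0] for n in("scene","side")])
q=q[(q[:,2]>60)&(q[:,2]<900)&(q[:,0]>100)]
r=np.hypot(q[:,0],q[:,1]); a=np.degrees(np.arctan2(q[:,1],q[:,0]))
for lo in range(-90,80,10):
    s=(a>=lo)&(a<lo+10)
    print(lo,[(int(R),int(q[s&(r>=R)&(r<R+50),2].max())) for R in range(300,950,50) if (s&(r>=R)&(r<R+50)).sum()>3])
E
```

```text
-90 []
-80 [(550, 256), (650, 269)]
-70 []
-60 []
-50 [(500, 461), (550, 138)]
-40 [(500, 460), (550, 504), (600, 348), (650, 279), (750, 65)]
-30 [(550, 506), (600, 443), (650, 340), (700, 326), (750, 266), (800, 265), (850, 260), (900, 140)]
-20 [(600, 116), (650, 311), (700, 321), (750, 317), (800, 309), (850, 308), (900, 287)]
-10 [(500, 82), (550, 83), (600, 105), (650, 113), (700, 278), (750, 422), (800, 471), (850, 460), (900, 407)]
0 [(500, 81), (550, 83), (700, 279), (750, 423), (800, 441), (850, 457), (900, 407)]
10 []
20 [(600, 83), (850, 87), (900, 103)]
30 []
40 []
50 []
60 []
70 []
```

```bash
python3 - <<'E'
from workcell import *
import numpy as np
s=read_state(); R=s["tool_rot"]
for r in (400,415,430):
    u=s["eef_pos"][:2]/np.hypot(*s["eef_pos"][:2])
    print(r,inverse_kinematics([*(u*r),231],R))
D=np.array([[1,0,0],[0,-1,0],[0,0,-1.]])
for p in ([432,127,200],[540,290,220],[380,130,250]): print(p,inverse_kinematics(p,D))
from scipy.spatial.transform import Rotation as Ro
a=np.radians(90); q=inverse_kinematics([*(Ro.from_euler('z',a).as_matrix()[:2,:2]@(u*415)),231],Ro.from_euler('z',a).as_matrix()@R); print(q)
E
```

```text
400 [ 1.23156004  0.16374916 -0.06502503  2.14742675  0.01428429  0.83160234
 -0.16423503]
415 [ 1.23370368  0.18859438 -0.06242721  2.11507871  0.01567562  0.83913445
 -0.16010765]
430 [ 1.23572124  0.21312722 -0.06000166  2.08219293  0.01688177  0.84751047
 -0.15611537]
[432, 127, 200] [ 0.22588385  0.3779396  -0.79870735  2.04484972  0.35672323  0.8588309
 -2.34586112]
[540, 290, 220] [-0.70729426  0.5201285   0.17223218  1.65305819 -0.10292947  0.97727279
 -2.07056377]
[380, 130, 250] [ 0.45410655  0.26530464 -1.07717848  2.08431257  0.28797802  0.94928083
 -2.34965811]
[ 0.59527911  0.39176264 -1.21417454  2.07709331  0.44797941  0.97133279
 -0.60862468]
```

```bash
python3 - <<'E'
from workcell import *
import numpy as np,cv2,pickle
s=read_state(); R=s["tool_rot"]
u=s["eef_pos"][:2]/np.hypot(*s["eef_pos"][:2])
movel([*(u*405),s["eef_pos"][2]],max_speed=200)
q=np.array(read_state()["qpos"]); q[0]-=1.75; q[6]+=0.0
goto_joints(q)
s=read_state(); print(s["time"],s["eef_pos"],s["tool_rot"].round(2).tolist(),s["qpos"])
movel([480,215,270],max_speed=200)
c=camera("wrist"); pickle.dump(c,open("w1.pkl","wb")); print(c["cam_to_world"].round(2).tolist())
cv2.imwrite("pics/w1.png",c["image"]); print(read_state()["time"])
E
```

```text
3.8667 [369.46187086 167.87636442 230.91111042] [[-0.41, 0.91, 0.0], [0.91, 0.41, 0.0], [-0.0, 0.0, -1.0]] [-0.51443055  0.17294563 -0.06602116  2.13583656  0.01544299  0.83283336
 -0.16338559]
[[0.91, -0.4, -0.11, 451.34], [0.42, 0.87, 0.25, 278.31], [-0.0, -0.28, 0.96, 411.27], [0.0, 0.0, 0.0, 1.0]]
4.7
```

View pics/w1.png

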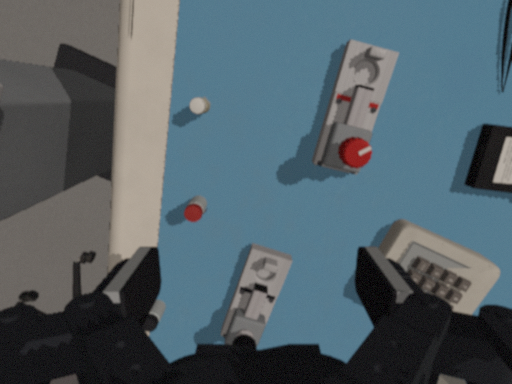

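The wrist view shows the red vial cap at (193,212) and the red knob at (355,152), with its pointer running toward (371,148). The pocket is at (367,70) and the base corners at about (350,40), (398,52), (356,172) and (314,163).

```bash
cat >> h.py <<'E'
def measure(c,knobz=80):
    P=cloud(c); hs=cv2.cvtColor(c["image"],cv2.COLOR_BGR2HSV)
    k,lab,st,ce=cv2.connectedComponentsWithStats(red(c))
    for i in range(1,k):
        if st[i,4]<60: continue
        m=np.median(P[lab==i],0); h=P[...,2]
        print(ce[i].round(1),st[i,4],m.round(1),end=" ")
        top=(np.hypot(P[...,0]-m[0],P[...,1]-m[1])<25)&(h>m[2]-5)&(h<m[2]+8)
        v,u=np.nonzero(top); (x,y),r=cv2.minEnclosingCircle(np.c_[u,v].astype(np.float32)); H=m[2]
        print("toppx",round(x,1),round(y,1),round(r,1),"plane",[ (z,ray(c,(x,y),z).round(1)) for z in ((45,) if H<60 else (80,))],"cloud",circ(P[top]),h[top].mean().round(1))
    return P,hs
E
python3 - <<'E'
import pickle; from h import *
c=pickle.load(open("w1.pkl","rb")); P,hs=measure(c)
poly=np.zeros((384,512),np.uint8); cv2.fillPoly(poly,[np.array([(345,32),(408,46),(362,182),(305,170)])],1)
m=(poly>0)&(P[...,2]>14)&(P[...,2]<26); v,u=np.nonzero(m)
g=np.array([ray(c,(a,b),20) for a,b in zip(u,v)],np.float32)
r=cv2.minAreaRect(g); print(r,cv2.boxPoints(r))
print("bench z",np.median(P[60:100,240:300,2]))
E
```

```text
[353.5 152.1] 651 [561.  270.3  78.7] toppx 356.1 152.2 15.7 plane [(80, array([563.6, 271.9]))] cloud [565.3 271.4  15.8] 78.6
[192.9 212.3] 216 [435.7 128.5  44. ] toppx 192.9 212.7 9.2 plane [(45, array([435.9, 128.5]))] cloud [435.5 127.2  10.7] 43.7
((556.8495483398438, 312.0379333496094), (56.89201354980469, 142.5080108642578), 10.430859565734863) [[515.9732  376.9643 ]
 [541.7741  236.81134]
 [597.7259  247.11157]
 [571.925   387.26453]]
bench z 1.061576278888225
```

```bash
cat >> h.py <<'E'
from scipy.spatial.transform import Rotation as Ro
def down(deg): # tool down with its x axis at this world angle
    a=np.radians(deg); return np.array([[np.cos(a),np.sin(a),0],[np.sin(a),-np.cos(a),0],[0,0,-1.]])
def base(c,ctr,ax):  # red clamp base by depth, near a known pose
    P=cloud(c); d=P[...,:2]-ctr; y=d@ax; x=d@np.array([ax[1],-ax[0]])
    m=(abs(x)<40)&(abs(y)<85)&(P[...,2]>14)&(P[...,2]<26); v,u=np.nonzero(m)
    return cv2.minAreaRect(np.array([ray(c,(a,b),20) for a,b in zip(u,v)],np.float32))
def pointer(c,ctr):
    P=cloud(c); hs=cv2.cvtColor(c["image"],cv2.COLOR_BGR2HSV)
    m=(np.hypot(P[...,0]-ctr[0],P[...,1]-ctr[1])<14)&(P[...,2]>74)&(hs[...,1]<120)&(hs[...,2]>90)
    v,u=np.nonzero(m); g=np.array([ray(c,(a,b),80) for a,b in zip(u,v)]); return g
E
python3 - <<'E'
from workcell import *
from h import *; import pickle
movep([530,215,270],down(5))
c=camera("wrist"); pickle.dump(c,open("w2.pkl","wb")); cv2.imwrite("pics/w2.png",c["image"])
s=read_state(); print(s["time"],s["qpos"])
ax=np.array([-.181,.9835])
measure(c); print(base(c,[556.8,312],ax))
for n in("w1","w2"):
    g=pointer(pickle.load(open(n+".pkl","rb")),[564.5,271.5]); 
    if len(g): print(n,len(g),g.mean(0),g.min(0),g.max(0))
E
```

```text
6.3083 [-0.74398715  0.41562301  0.35285201  1.71276656 -0.16249236  1.04194617
 -1.81900374]
[206.9 129.7] 612 [565.4 268.1  78.8] toppx 205.3 129.2 16.0 plane [(80, array([566.7, 270.1]))] cloud [566.3 270.6  15.8] 78.6
[322.2 244.4] 205 [437.6 127.4  43.8] toppx 322.4 244.5 8.7 plane [(45, array([438.1, 127.3]))] cloud [436.4 126.4  10.7] 43.5
((558.6643676757812, 311.2117919921875), (55.772342681884766, 142.742919921875), 10.76675796508789)
w1 76 [570.00315186 276.64487452] [564.73508814 270.60393786] [575.24110149 282.75521255]
w2 82 [568.89071652 276.38564003] [551.67850564 270.42327773] [574.9268314  282.48970407]
```

View pics/w2.png

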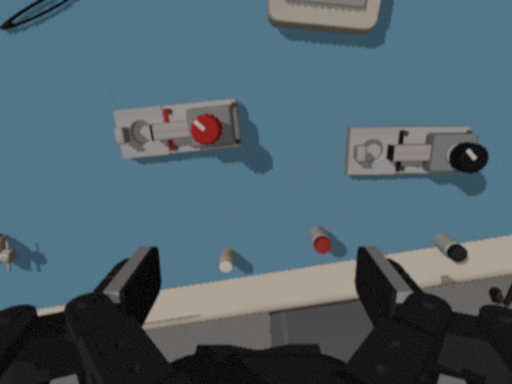

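The two views agree once a camera offset of about 1.4 mm along tool x is removed:
- **Vial:** (436.6, 127.2)
- **Clamp y axis:** 100.6°
- **Pocket:** (549.3, 353.7)
- **Knob:** (565.0, 270.2)
- **Pointer:** about 43°, so the screw is at about 2.55 rad

Now I'll pick the vial.

```bash
python3 - <<'E'
from workcell import *
from h import *; import pickle
A=100.6
movep([436.6,127.2,110],down(A))
movel([436.6,127.2,14],max_speed=90,guard=15)
s=read_state(); print(s["time"],s["eef_pos"],s["ft_force"])
clamp(); s=read_state(); print(s["finger_gap"],s["gripper_force"],s["eef_pos"],s["ft_force"])
movel([436.6,127.2,110],max_speed=120)
movep([549.3,353.7,110],down(A))
s=read_state(); print(s["time"],s["finger_gap"],s["eef_pos"],s["ft_force"],s["qpos"])
c=camera("wrist"); d=camera("side"); e=camera("scene"); pickle.dump((c,d,e),open("w3.pkl","wb"))
cv2.imwrite("pics/w3.png",np.hstack([c["image"][:, 60:460],cv2.resize(d["image"][110:220,180:300],(400,384))]))
E
```

```text
8.975 [436.86707303 127.27077372  14.41304772] [ 0.7064604  -0.02326395 -0.25230264]
20.062480896937043 58.30906430783216 [436.64973679 127.20238406  14.2431314 ] [-1.63001859  0.11158318  8.65827558]
11.525 19.973324657110627 [549.16744678 351.92845492 109.52127327] [ 0.21753987 -0.48216715  0.08490421] [-0.64580445  0.70262542 -0.02364786  1.61784025  0.02186349  0.82284726
 -0.49482331]
```

View pics/w3.png

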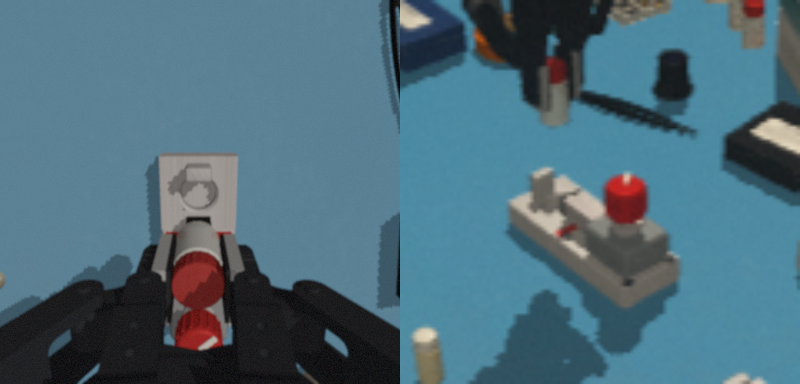

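The vial is held upright between the pads, with its cap at about (258,280) in the wrist image. The pocket is visible at (258,188) and the knob behind at (258,330). I'll take a settled frame and measure the vial's offset in the hand and the pocket position.

```bash
python3 - <<'E'
from workcell import *
from h import *; import pickle
s=read_state(); R=s["tool_rot"]; t=s["eef_pos"]
c=camera("wrist"); s=read_state(); print(t,s["eef_pos"],s["ft_force"]); t=s["eef_pos"]; pickle.dump(c,open("w4.pkl","wb"))
k,lab,st,ce=cv2.connectedComponentsWithStats(red(c))
for i in range(1,k):
    if st[i,4]>200: print(st[i],ce[i])
P=cloud(c); e=1.37*R[:2,0]
# cap top: cloud points near the TCP and high
m=(np.hypot(P[...,0]-t[0],P[...,1]-t[1])<18)&(red(c)>0)&(P[...,2]>t[2]+20)
print("z",np.percentile(P[m][:,2],[5,50,95]))
h=np.percentile(P[m][:,2],90); mt=m&(P[...,2]>h-3); v,u=np.nonzero(mt); ctr,r=cv2.minEnclosingCircle(np.c_[u,v].astype(np.float32))
print("cap top",ctr,r,"tool-frame xy",(R[:2,:2].T@(ray(c,ctr,h)-e-t[:2])).round(2),"cloud",(R[:2,:2].T@(circ(P[mt])[:2]-e-t[:2])).round(2))
# base edges in view: width centre across x and far (+y) edge
ax=np.array([np.cos(np.radians(100.6)),np.sin(np.radians(100.6))]); o=np.array([557.35,310.95])
mb=(P[...,2]>14)&(P[...,2]<26)&(abs((P[...,:2]-o)@np.array([ax[1],-ax[0]]))<40)&(abs((P[...,:2]-o)@ax)<85); v,u=np.nonzero(mb)
g=np.array([ray(c,(a,b),20) for a,b in zip(u,v)])-e-o; y=g@ax; x=g@np.array([ax[1],-ax[0]])
f=y>50; print("base x range",np.percentile(x[f],[1,99]),"y far",np.percentile(y,99.5),"expected 28, 71.5")
E
```

```text
[549.54624489 352.11224511 110.20793534] [549.55123748 352.44957894 110.28554294] [-0.16838949  0.6445364  -0.16784679]
[ 231  252   53   99 3790] [256.95567282 298.56833773]
z [133.79813386 139.76000312 140.85757277]
cap top (258.0, 305.137939453125) 46.40815734863281 tool-frame xy [-9.35  1.31] cloud [-1.02  1.13]
base x range [-26.55053573  28.38044003] y far 71.67713758611578 expected 28, 71.5
```

```bash
python3 - <<'E'
from workcell import *
from h import *; import pickle
movel([549.3,353.7,62],down(100.6),max_speed=80)
wait(0.3); s=read_state(); print(s["time"],s["eef_pos"],s["ft_force"])
c=camera("scene"); d=camera("side"); pickle.dump((c,d),open("w5.pkl","wb"))
hit=movel([549.3,353.7,24.3],max_speed=35,guard=8)
wait(0.2); s=read_state(); print(hit,s["time"],s["eef_pos"],s["ft_force"],s["finger_gap"])
d=camera("side"); e=camera("scene")
cv2.imwrite("pics/w6.png",np.hstack([cv2.resize(d["image"][120:210,190:290],(400,360),interpolation=cv2.INTER_CUBIC),cv2.resize(e["image"][190:280,140:240],(400,360),interpolation=cv2.INTER_CUBIC)]))
E
```

```text
12.775 [549.47552529 353.8231731   62.38506636] [-0.10544959  0.41583279  0.43558532]
True 14.125 [549.13342105 353.60465414  24.28864274] [-0.92361036 -0.67841251  7.06062633] 19.745850815901303
```

View pics/w6.png

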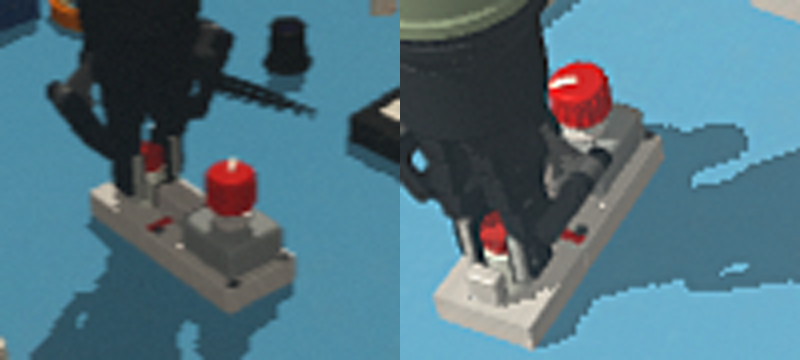

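The vial reached the floor at the expected height, with TCP z at 24.3 (14.2 + 10). The side view shows it standing in the pocket at (150,175) and the scene view at (490,245). Next I'll release, lift and check.

```bash
python3 - <<'E'
from workcell import *
from h import *; import pickle
open_gripper(); movel([549.3,353.7,150],max_speed=120)
movep([565,270.2,150],down(165)); wait(0.2)
s=read_state(); print(s["time"],s["eef_pos"],s["qpos"],s["ft_force"])
c=camera("wrist"); d=camera("side"); e=camera("scene"); pickle.dump((c,d,e),open("w7.pkl","wb"))
cv2.imwrite("pics/w7.png",np.hstack([cv2.resize(c["image"],(400,300)),cv2.resize(e["image"][190:280,140:260],(400,300),interpolation=cv2.INTER_CUBIC)]))
q=s["qpos"]
for a in (165,100,40,30,130): print(a,inverse_kinematics([565,270.2,51.3],down(a)))
P=cloud(d); hs=red(d); m=(np.hypot(P[...,0]-549.3,P[...,1]-353.7)<25)&(hs>0); print("cap z",np.percentile(P[m][:,2],[5,50,95]),circ(P[m]))
E
```

```text
17.3083 [564.77938082 270.73406015 149.9035659 ] [-0.33124812  0.62925764 -0.31438457  1.65726764  0.23582168  0.89262165
  0.57096844] [-0.47501702 -0.77891302 -0.48253111]
165 [-0.35556051  0.76066353 -0.27777894  1.70716527  0.29261259  0.71468882
  0.52601197]
100 [-0.52291963  0.74931211 -0.02657765  1.71705788  0.02894834  0.6756033
 -0.39043959]
40 [-0.68643352  0.76661548  0.22040574  1.72659511 -0.24503373  0.67535716
 -1.20636204]
30 [-0.71436324  0.77265649  0.26341061  1.72819356 -0.29341182  0.67952296
 -1.33997296]
130 [-0.44204466  0.75117753 -0.14761896  1.71227761  0.15841     0.68976771
  0.02521792]
cap z [48.03539467 55.46944092 57.51566447] [549.  351.2   9.9]
```

View pics/w7.png

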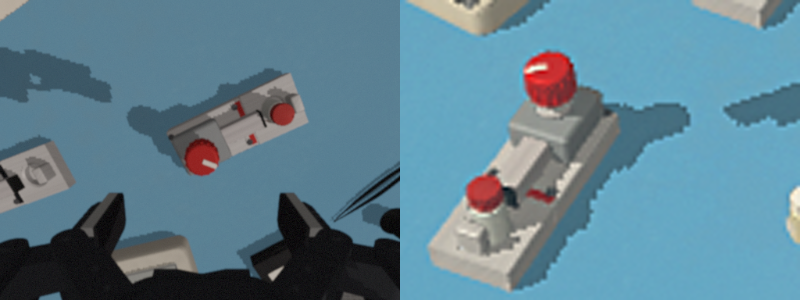

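The vial stands upright in the pocket with its cap at z 55, and the pointer is unchanged. Now I'll grip the knob and turn it.

```bash
python3 - <<'E'
from workcell import *
from h import *; import pickle
K=[565,270.2]
g=pointer(pickle.load(open("w7.pkl","rb"))[0],K); dlt=np.median(g,0)-1.37*down(165)[:2,0]-K; print("ptr",len(g),dlt,np.degrees(np.arctan2(dlt[1],dlt[0])))
print(movel([*K,51.3],down(165),max_speed=100,guard=15)); wait(0.2)
s=read_state(); print(s["time"],s["eef_pos"],s["ft_force"])
clamp(); wait(0.2); s=read_state(); print(s["finger_gap"],s["eef_pos"],s["ft_force"],s["torque"])
q0=np.array(s["qpos"])
goto_joints(q0-[0,0,0,0,0,0,1.85])
for k in range(12):
    wait(0.1); s=read_state(); print(round(s["time"],2),round(q0[6]-s["qpos"][6],3),s["torque"].round(3),s["joint_efforts"][6].round(3),s["ft_force"].round(1),round(s["finger_gap"],2))
    if abs(s["joint_efforts"][6])>0.35: break
    goto_joints(q0-[0,0,0,0,0,0,1.85+0.07*(k+1)])
E
```

```text
ptr 187 [7.48259222 4.0544101 ] 28.450857037187546
False
18.7917 [565.25308581 270.28165089  51.80916767] [ 0.3372593  -0.63166111 -0.29028204]
28.149007565037195 [565.18937352 270.88378766  51.67783017] [-0.87796872  3.85912006  5.33712543] [ 0.6898628   0.07014271 -0.00392023]
21.34 1.85 [-0.097  0.798 -0.058] 0.036 [-3.5 -0.5  6.6] 28.05
21.69 1.92 [-0.108  0.818 -0.019] -0.004 [-4.1 -0.3  5.6] 28.26
22.04 1.99 [-0.091  0.828 -0.01 ] -0.005 [-4.4  0.   7.1] 28.2
22.39 2.06 [-0.119  0.927 -0.017] -0.005 [-4.2 -1.   5.7] 28.5
22.74 2.13 [-0.066  0.94  -0.045] -0.005 [-5.1 -0.4  5.6] 28.54
23.09 2.2 [-0.082  0.995 -0.022] -0.005 [-4.9 -0.4  7. ] 28.23
23.44 2.27 [-0.023  1.012 -0.1  ] -0.005 [-4.6  0.4  7.2] 28.18
23.79 2.338 [ 0.508  0.393 -0.045] -0.043 [-2.8  3.9  3.6] 27.94
24.14 2.408 [0.412 0.737 0.004] 0.033 [-4.   2.6  5. ] 28.03
24.49 2.477 [ 0.579  0.93  -0.089] -0.003 [-4.3  3.3  5.7] 28.09
24.84 2.547 [0.359 1.555 0.645] -0.626 [-7.8  0.4  8. ] 28.06
```

```bash
python3 - <<'E'
from workcell import *
from h import *; import pickle
c=camera("wrist"); d=camera("side"); e=camera("scene"); pickle.dump((c,d,e),open("w8.pkl","wb"))
f=pickle.load(open("w7.pkl","rb"))[0]
cv2.imwrite("pics/w8.png",np.vstack([np.hstack([cv2.resize(c["image"][180:],(400,200)),cv2.resize(e["image"][190:280,140:260],(400,300),interpolation=cv2.INTER_CUBIC)[:200]]),np.hstack([cv2.resize(d["image"][140:190,220:280],(400,333),interpolation=cv2.INTER_CUBIC),cv2.resize(f["image"][165:235,215:299],(400,333),interpolation=cv2.INTER_CUBIC)])]))
print(read_state()["tool_rot"].round(3).tolist(),read_state()["torque"])
E
```

```text
[[0.945, 0.328, -0.0], [0.328, -0.945, 0.0], [-0.0, -0.001, -1.0]] [0.34063107 1.5306108  0.57753335]
```

View pics/w8.png

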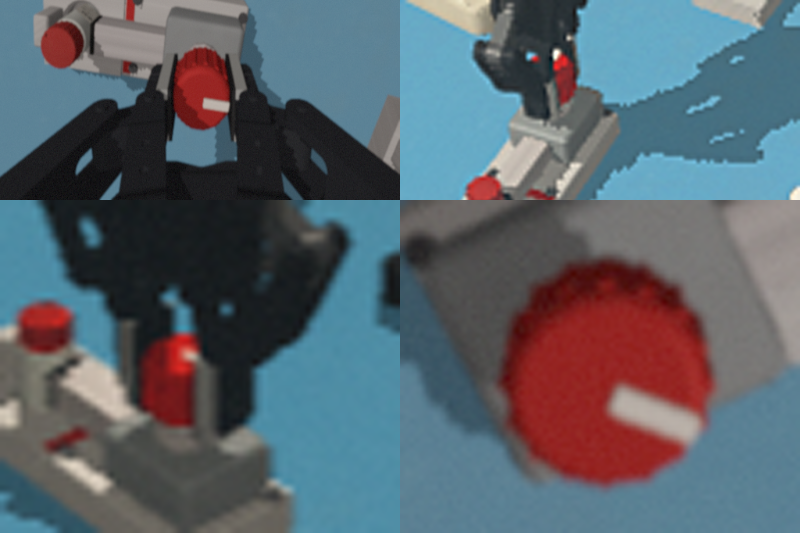

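```bash
cat >> h.py <<'E'
def pang(c,K,yaw):  # world angle of the pointer line, by its long axis on the plane z=80
    hs=cv2.cvtColor(c["image"],cv2.COLOR_BGR2HSV); V,U=np.nonzero((hs[...,1]<110)&(hs[...,2]>80))
    g=np.array([ray(c,(a,b),80) for a,b in zip(U,V)])-1.37*down(yaw)[:2,0]-K
    s=np.hypot(*g.T)<13.5; m=np.zeros((384,512),np.uint8); m[V[s],U[s]]=1
    k,lab,st,ce=cv2.connectedComponentsWithStats(m); i=1+np.argmax(st[1:,4])
    v,u=np.nonzero(lab==i); g=np.array([ray(c,(a,b),80) for a,b in zip(u,v)])-1.37*down(yaw)[:2,0]-K
    ctr=g.mean(0); w,E=np.linalg.eigh(np.cov(g.T)); ax=E[:,1]*np.sign(E[:,1]@ctr)
    return len(g),ctr.round(1),np.degrees(np.arctan2(ax[1],ax[0])).round(1),np.sqrt(w).round(2)
E
python3 - <<'E'
from h import *; import pickle
K=np.array([565,270.2]); L=lambda n:pickle.load(open(n+".pkl","rb"))
for c,y in ((L("w1"),114),(L("w2"),5),(L("w7")[0],165),(L("w8")[0],19.1)): print(pang(c,K,y))
E
```

```text
(62, array([5.4, 4.9]), np.float64(56.2), array([1.48, 3.56]))
(72, array([3.8, 6.2]), np.float64(53.0), array([1.56, 3.72]))
(114, array([5.8, 5.6]), np.float64(52.5), array([1.47, 3.11]))
(386, array([ 1.1, -6.9]), np.float64(-79.0), array([1.45, 3.82]))
```

The pointer reads −79.0° against −79.4° for seated, and the torque has risen to 0.6 N m. I'll push slightly further to confirm the stop, then back off and check the pointer.

```bash
python3 - <<'E'
from workcell import *
from h import *; import pickle
K=np.array([565,270.2])
def yaw(): R=read_state()["tool_rot"]; return np.degrees(np.arctan2(R[1,0],R[0,0]))
for k in range(2):
    q=np.array(read_state()["qpos"]); q[6]-=0.08; goto_joints(q); wait(.15); s=read_state(); y=yaw()
    print(round(s["time"],2),y,s["torque"].round(3),s["joint_efforts"][6],pang(camera("wrist"),K,y))
q=np.array(read_state()["qpos"]); q[6]+=1.571; goto_joints(q); wait(.3); y=yaw(); s=read_state()
c=camera("wrist"); pickle.dump(c,open("w9.pkl","wb")); print(round(s["time"],2),y,s["torque"].round(3),s["finger_gap"],s["joint_efforts"][6],pang(c,K,y))
E
```

```text
25.39 14.721697826506404 [ 0.367  1.192 -0.063] 0.028387923957780004 (385, array([ 1.1, -6.8]), np.float64(-78.7), array([1.44, 3.82]))
25.84 10.334543907009085 [0.309 2.041 0.219] -0.23405803833156824 (397, array([ 1. , -6.7]), np.float64(-78.8), array([1.48, 3.77]))
27.65 100.43094254580093 [-0.521 -1.413  0.008] 28.187509290814944 -0.028547134716063738 (329, array([7.5, 1. ]), np.float64(11.0), array([1.39, 3.33]))
```

The stop is confirmed: the fingers slipped and the pointer did not move. After backing off, the pointer is at 11.0° against a target of 10.6°. One last check of the scene.

```bash
python3 - <<'E'
from workcell import *
from h import *
e=camera("scene");c=camera("wrist")
cv2.imwrite("pics/z.png",np.hstack([cv2.resize(c["image"],(400,300)),cv2.resize(e["image"][130:280,130:330],(400,300))]))
E
```

```text
(no output)
```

View pics/z.png

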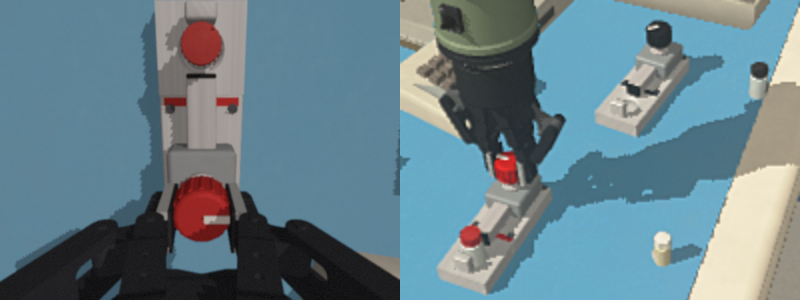

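The vial is upright in the pocket at (201,45), the pointer lies along clamp +x, the knob is still gripped, and the other vials and clamp are untouched.

```bash
python3 -c "
from workcell import *
print(finish_job())"
```

```text
the job is handed in; nothing more can be done
None
```

The job is handed in: the red vial stands in the red clamp's pocket, and the red thumbscrew was seated, backed off a quarter turn (pointer read 11.0° against a 10.6° target) and is still gripped.

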